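Release the eccentric lock and send the saw carriage home

ROBOT

A 7-joint arm with a two-finger parallel gripper is mounted at the origin on the work surface. World frame = base frame: x ahead of the robot, y to its left, z up, the work surface at z = 0. Lengths are in mm, angles in rad, forces in N, time in s.
With the tool pointing down it reaches from about 400 to 875 mm from the base axis. Payload 4.4 kg.
Tool frame: the origin (TCP) lies on the centre line of the jaws, within the pads' length; the fingertips stand 8 mm ahead of it and the grasp point (between the pads) lies 11 mm behind it (tcp_to_tips is the z of the fingertips in the tool frame, in mm); z points along the fingers, y is the line along which they close (so a half turn about z gives the same grasp; the last joint's range is limited). The gripper opens to 85 mm and grips with 20 to 120 N. Pads are 22 mm wide; open, the fingers measure 114 mm over their backs; the gripper's body (76 mm by 85 mm) begins 54 mm behind the grasp point. The pads swing forward as they close: fully open they stand 13 mm farther back than shut.
Start: joints at [1.156, 0.628, 0.038, 1.517, -0.027, 0.996, -0.02], TCP at [222.178, -610.864, 239.313] pointing down, gripper open.
Joint ranges: [-3.06, 3.06], [-0.37, 2.12], [-1.25, 1.32], [0.18, 2.47], [-1.1, 4.24], [0.23, 1.98], [-2.94, 2.94]. Speed limits (rad/s): [2.57, 2.57, 3.14, 3.14, 3.14, 3.14, 3.14].

INTERFACE

Orientations are given as a rotation vector (axis times angle).
In Python, from bench import read_state, camera, camera_info, finish_job, tcp_to_tips gives the robot as it stands. The module is installed in compiled form; this text tells all that it offers.
- The arm moves only by the shell command python3 -m jog 'ROWS'. ROWS is JSON, a list of rows, each a list of 7 numbers: the gripper command: -1 is shut, 1 is fully open, values between are in proportion, then the shift along the tool's x, y, z scaled (see below), then the turn, a rotation vector about the tool's x, y, z scaled (see below). In form: [[gripper, dx, dy, dz, ax, ay, az], ...]. A call has 1 to 5 rows; each row is the pose to reach, as a shift and turn from the pose commanded when the call began, along the tool's axes at that moment; what a row does not reach only later rows make up. The controller multiplies each number of a shift by 25 cm and each number of a turn by pi/4 rad. A row lasts 1/12 s, in which the tool goes at most 41.7 mm and 7.16 degrees, less where a joint would pass 70% of its speed; a pose out of reach is approached as far as the arm can. A call with a number of a shift or a turn outside -1 to 1 is refused whole. A call with a gripper value outside its range is refused whole. The fingers move at their own pace and stop on an object; the grip force is fixed at half the most. Time passes only in rows, so rows that repeat a pose let the fingers close. It gives the time, the measured TCP pose, the force, the opening and the grip force at its end, in the units of the state.
- read_state(): the state, without advancing time (a new reading comes with each control period).
- camera(name): name is "scene" or "top" or "wrist"; returns the picture (480x640x3 uint8, red, green, blue); there is no depth.
- camera_info(name): a dict with "fov_y" (degrees; the focal length in pixels is half the picture's height over the tangent of half this angle, whatever the lens; pixels are square), "cx", "cy" (the principal point, pixels), "position" and "attitude" of the camera in the world; the wrist camera has in their place "T_tool_cam" (4x4, takes a point from camera to tool coordinates, whose origin is the TCP and whose axes are the flange's). Camera axes: x right, y down, z forward; pixel columns grow to the right and rows downward; lengths in mm; the calibration is good to about 2 mm. A picture is of the moment at which its call begins: read the wrist's pose just before it. camera_info takes no time and is no camera call.
- finish_job(): hands the job in; it is judged then, once.
The state is a dict: "t": time; "joints": joint angles; "qd": joint speeds; "tau": joint torques, N m; "eef_pos": TCP position; "orientation": TCP orientation; "force": force on the tool from outside, world axes, zero at the start; "moment": the same for the moment, N m; "width": finger opening in mm; "grasp_force": force on a finger pad.
Only numpy, scipy, OpenCV 4.12 (cv2) and the standard library are available. Lean on these libraries where they do the work, as an engineer would, in place of code of your own. Each camera call takes 0.05 s, during which the arm holds its last target. There are 200 camera calls.

TASK

The carriage of the small bench saw is held back by its brass eccentric cam. Pushing only with the fingertips, without gripping or lifting anything, first turn the cam by its lever to its low point, so that the lever lines up with the white index line at the left edge of the saw's top; only then push the orange plate of the carriage gently forward until the carriage is fully home. Leave the lever on its line, leave the glue bottle, the jar, the wooden offcut and the screwdriver where they are, and finish clear of everything.

Things in the scene. Friction and masses are not known exactly. Their poses are not given: they have to be found in the camera images.
- saw: Small bench saw fixed to the bench: black housing, bare metal top 264 x 224 mm, 70 mm above the bench. Origin: centre of its underside. x points forward (the way the carriage is pushed, roughly away from the robot), y to its left; turned up to 0.35 rad. Two rails flank the carriage, 51 mm either side of the middle line, 86 mm above the bench, from 120 mm behind to 5 mm ahead of the origin.
- index_line (a point): Middle of the white index line (16 mm long, in a black field) painted on the saw's top at its left edge, square to the left of the cam pivot and 103 mm from it, 70 mm above the bench. The lever points along it when the cam is at its low point.
- cam (a joint): Cam angle about its upright pivot, rad, counter-clockwise from above. 0: low point faces the carriage, lever points to the saw's left (+y) along the index line. Starts at -2.4 to -1.0 (lever forward or forward-right): turn it counter-clockwise, through the front, to the left. Stops at -2.9 and +0.8, none at 0. Friction 0.2 N m (3.5 N at 58 mm); stays where it is left.
- cam_pivot (a point): On the cam's pivot axis at the lever's height, 100 mm above the bench; on the saw's middle line, 45 mm ahead of its origin. Brass disc of radius 32 mm, 72 to 86 mm above the bench, its centre 14 mm from the pivot on the side away from the low point (edge 18 mm from the pivot at the low point, 46 mm at the high point, which has a dark dot). Hub of radius 13 mm up to 109 mm.
- lever_ball (a point): Centre of the red ball (radius 12 mm) on the end of the cam's lever, 88 mm from the pivot, 100 mm above the bench. The lever is a straight level steel bar 14 mm thick from pivot to ball, 93 to 107 mm above the bench, 23 mm clear of the saw's top: fingertips can reach down beside it.
- carriage (a joint): Forward travel of the carriage along the saw's x, m. 0: farthest back; 0.0465: fully home at its front stop. Starts at 0.002 to 0.014. With the cam's high side towards it, it runs into the cam at about 0.019; with the cam at its low point it is free to run home. Friction about 4 N; stays where it is left.
- push_face (a point): Centre of the rear face (the one to push) of the carriage's orange plate, 106 mm above the bench; moves with the carriage; its x points forward. The plate is 80 mm wide, 12 mm thick, 86 to 126 mm above the bench. Behind it the saw's top (70 mm) is bare for 50 mm; the carriage's steel nose lies 55 mm ahead of it.
- glue: White glue bottle, upright, 44 mm diameter, 130 mm high, loose on the bench beside the saw; leave it alone. Origin at the centre of its underside.
- jar: Amber glass jar with a steel cap, upright, 54 mm diameter, 70 mm high, loose on the bench beside the saw; leave it alone. Origin at the centre of its underside.
- offcut: Pale wooden offcut 22 x 22 x 28 mm high, loose on the saw's top near its rear left corner; leave it alone. Origin at the centre of its underside.
- screwdriver: Screwdriver with red handle, 180 mm long, lying loose on the bench to the right of the saw; leave it alone. Origin under its middle; x along it.

How it is judged (in metres and radians):
On the way, in this order (a step that is already met when the one before it is completed fails the run):
1. the cam is turned to its low point (lever within 15 degrees of the index line) while the carriage still waits (value of joint cam between -0.26 and 0.26 rad and distance of push_face from where it was at the start of the episode below 0.006 m), for 0.2 s.
2. the carriage is pushed fully home with the cam at its low point (value of joint cam between -0.26 and 0.26 rad and value of joint carriage above 0.044 m), for 0.2 s.
At the end, for the whole second after the job is handed in: The carriage is home (within 2.5 mm of its front stop) and at rest, the cam's lever is within 15 degrees of the index line and at rest, and each bystander is within 20 mm of where it stood (all of step 2 and velocity of joint carriage between -0.005 and 0.005 m/s and velocity of joint cam between -0.05 and 0.05 rad/s and distance of each of glue, jar, offcut, screwdriver from where it was at the start of the episode below 0.02 m); the robot touches nothing.
It fails at once if the carriage is pushed forward (more than 6 mm) while the cam is not at its low point (more than 15 degrees off) (distance of push_face from where it was at the start of the episode above 0.006 m and not (value of joint cam between -0.26 and 0.26 rad)).
It fails at once if the lever, the carriage or the saw is gripped or forced (more than 35 N from the fingers) (contact force between the fingers and saw above 35 N).
It fails at once if a bystander is moved more than 20 mm, or lifted (10 mm or more) or carried (distance of any of glue, jar, offcut, screwdriver from where it was at the start of the episode above 0.02 m or height (world z) of any of glue, jar above 0.01 m or height (world z) of offcut above 0.08 m or height (world z) of screwdriver above 0.03 m).
It fails at once if an upright bystander is tipped over (angle between any of glue, jar, offcut's own z axis and vertical above 0.4 rad).
It also fails if it takes over 54 s, if anything falls off the work surface, if the arm or the gripper's body presses on something with over 40 N, if the wrist force passes 120 N, or if a joint passes its speed limit or range.

## Working session

There is one attempt and no reset: what is moved stays moved. The work goes in short steps, Python scripts to look and compute and a shell command to move; the robot and the scene stay as the last step left them, time stands still between calls to the robot, and variables do not carry over. Pictures are saved under pics/ and viewed, at most 10 in all, crops included, and the job is handed in when it is done.

```bash
mkdir -p pics
python3 - <<'E'
from bench import *
import cv2
s=read_state();print({k:s[k] for k in("t","eef_pos","orientation","force","width")},tcp_to_tips)
for n in("scene","top"):
    print(n,camera_info(n)); cv2.imwrite(f"pics/{n}0.png",camera(n)[:,:,::-1])
print(camera_info("wrist"))
E
```

```text
{'t': 0.0, 'eef_pos': array([ 221.95728571, -610.28973418,  238.39959218]), 'orientation': array([-3.09210307e+00, -5.44822768e-01,  5.63477384e-04]), 'force': array([ 0.13223055, -0.30120264, -0.57911578]), 'width': 85.42787957181012} 8.0
scene {'fov_y': 48.888796683924724, 'cx': 322.3363594849493, 'cy': 241.08309525945467, 'position': array([948.01129289, 706.54612113, 692.41677348]), 'attitude': array([-0.64146598, -2.54548664,  1.29102118])}
top {'fov_y': 45.3685451145524, 'cx': 322.90622578815186, 'cy': 244.6678123080669, 'position': array([ 494.97319102,  -15.08619293, 1337.96662672]), 'attitude': array([-2.18037614,  2.20175301, -0.04952726])}
{'fov_y': 59.36820649854585, 'cx': 315.73712893499203, 'cy': 241.8853461187232, 'T_tool_cam': array([[ 5.92507118e-05, -9.50956662e-01, -3.09324140e-01,
         7.93878862e+01],
       [ 9.99999979e-01, -4.97431680e-06,  2.06841504e-04,
         2.30726630e-01],
       [-1.98235982e-04, -3.09324145e-01,  9.50956641e-01,
        -1.33561481e+02],
       [ 0.00000000e+00,  0.00000000e+00,  0.00000000e+00,
         1.00000000e+00]])}
```

View pics/top0.png

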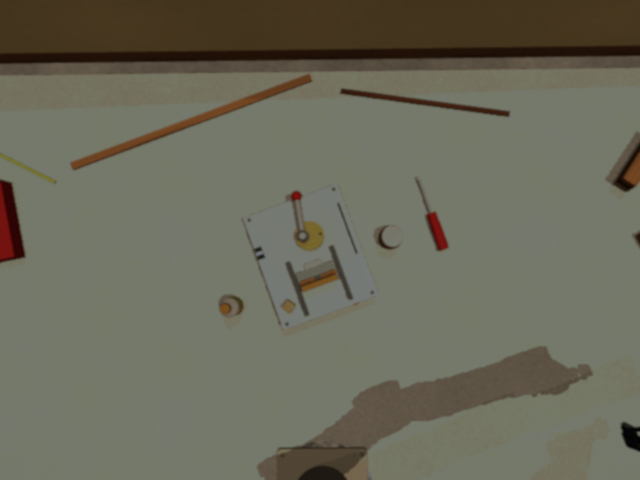

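View pics/scene0.png

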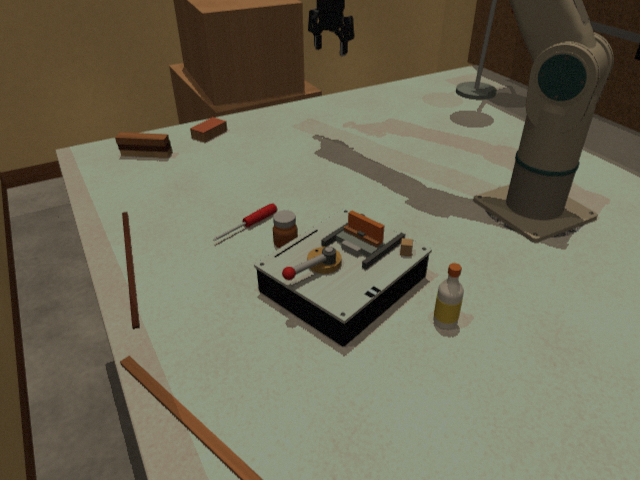

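The top view shows the saw near (310,257), hub (302,237), red ball (296,196), white line (260,253), orange plate (318,281), offcut (288,306), glue (230,306), jar (391,236). I'll enlarge it to read these more precisely.

Run:
```python
import cv2
i=cv2.imread("pics/top0.png")[175:340,210:410]
cv2.imwrite("pics/top0c.png",cv2.convertScaleAbs(cv2.resize(i,None,fx=3.6,fy=3.6,interpolation=cv2.INTER_CUBIC),alpha=1.3))
```

```text
(no output)
```

View pics/top0c.png

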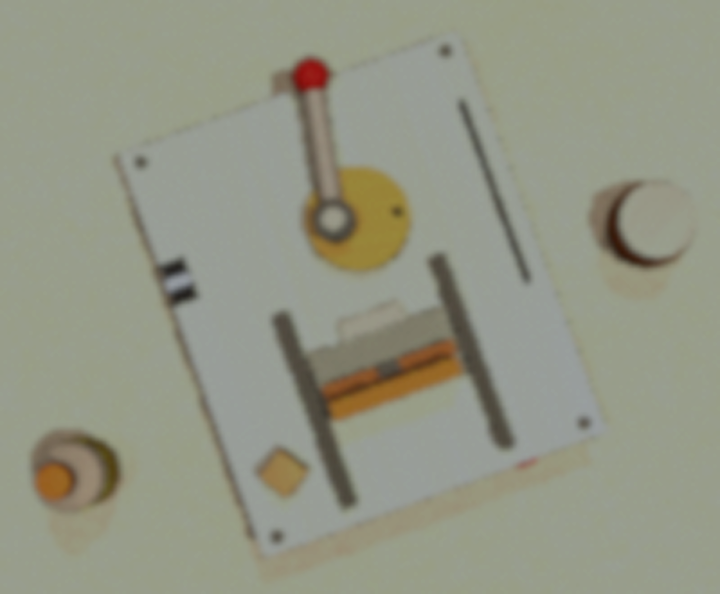

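```bash
cat > h.py <<'E'
import numpy as np
from scipy.spatial.transform import Rotation as R
from bench import *
def ray(name,uv,z):
    c=camera_info(name);f=240/np.tan(np.radians(c["fov_y"]/2))
    d=R.from_rotvec(c["attitude"]).apply([(uv[0]-c["cx"])/f,(uv[1]-c["cy"])/f,1])
    p=np.array(c["position"]);return (p+d*(z-p[2])/d[2])
E
python3 - <<'E'
from h import *
def T(u,v,z): return ray("top",((u+.5)/3.6-.5+210,(v+.5)/3.6-.5+175),z)[:2]
C=np.array([T(120,155,70),T(457,37,70),T(603,430,70),T(262,553,70)])
S=np.array([[132,112],[132,-112],[-132,-112],[-132,112]])
m=C.mean(0);A=(C-m)
th=np.arctan2((S[:,0]*A[:,1]-S[:,1]*A[:,0]).sum(),(S*A).sum())
r=np.array([[np.cos(th),-np.sin(th)],[np.sin(th),np.cos(th)]])
print("saw",m,th,"res",(A@r-S).round(1))
for n,a in dict(index=(178,282,70),hub=(334,219,109),ball=(311,75,100),dot=(398,211,86),plateL=(322,390,126),plateR=(458,345,126),rearbotL=(333,420,86),rearbotR=(466,372,86),off=(282,468,98),glue=(53,482,130),jar=(655,222,70)).items():
    p=T(*a);print(n,p.round(1),((p-m)@r).round(1))
p=(T(311,75,100)-T(334,219,109))@r
print("cam",np.arctan2(p[1],p[0])-np.pi/2)
E
```

```text
saw [537.24008064  23.45899667] 0.33695897965187627 res [[-1.8 -1.4]
 [-3.7  2.4]
 [ 2.6  0.9]
 [ 2.9 -1.8]]
index [544.9 135.4] [ 44.2 103.1]
hub [580.   37.6] [45.  -0.8]
ball [667.7  51.2] [132.3 -17. ]
dot [ 5.861e+02 -4.000e-01] [ 38.2 -38.6]
plateL [478.6  44.6] [-48.3  39.4]
plateR [504.1 -35.2] [-50.6 -44.4]
rearbotL [459.9  40.1] [-67.5  41.3]
rearbotR [488.1 -40.6] [-67.6 -44.2]
off [431.9  70.3] [-83.9  79. ]
glue [426.6 201.6] [-45.5 204.7]
jar [ 578.9 -158. ] [ -20.7 -185. ]
cam -1.7541622241178696
```

```bash
cat >> h.py <<'E'
m=np.array([537.24,23.46]);th=0.337
r=np.array([[np.cos(th),-np.sin(th)],[np.sin(th),np.cos(th)]])
def status():
    s=read_state();p=np.array(s["eef_pos"]);q=R.from_rotvec(s["orientation"])
    print("t",s["t"],"saw-frame",((p[:2]-m)@r).round(1),"z",p[2].round(1),"F(saw)",(np.array(s["force"][:2])@r).round(1),"Fz",round(s["force"][2],1),"w",round(s["width"],1))
    return p,q
def go(*pts):
    p,q=status()
    for x,y,z in pts:
        w=np.r_[m+r@[x,y],z]-p
        print((x,y,z),(q.inv().apply(w)/250).round(3))
E
python3 - <<'E'
from h import *
p,q=status();print(q.as_matrix().round(3),r)
go((100,-45,220),(100,-45,94))
E
```

```text
t 0.1 saw-frame [-507.1 -493.9] z 238.5 F(saw) [-0.2 -0.6] Fz -0.5 w 85.1
[[ 0.94   0.342 -0.001]
 [ 0.342 -0.94   0.002]
 [-0.    -0.002 -1.   ]] [[ 0.94375088 -0.33065733]
 [ 0.33065733  0.94375088]]
t 0.1 saw-frame [-507.1 -493.9] z 238.5 F(saw) [-0.2 -0.6] Fz -0.5 w 85.1
(100, -45, 220) [ 2.449 -1.767  0.077]
(100, -45, 94) [ 2.449 -1.766  0.581]
```

```bash
for k in 1; do python3 -m jog '[[-1,0.13,-0.09,0,0,0,0],[-1,0.26,-0.18,0,0,0,0],[-1,0.38,-0.27,0,0,0,0],[-1,0.5,-0.36,0,0,0,0],[-1,0.61,-0.44,0.02,0,0,0]]'; python3 -m jog '[[-1,0.13,-0.09,0,0,0,0],[-1,0.26,-0.18,0,0,0,0],[-1,0.38,-0.27,0,0,0,0],[-1,0.5,-0.36,0,0,0,0],[-1,0.61,-0.44,0.02,0,0,0]]'; python3 -m jog '[[-1,0.13,-0.09,0,0,0,0],[-1,0.26,-0.18,0,0,0,0],[-1,0.38,-0.27,0,0,0,0],[-1,0.5,-0.36,0,0,0,0],[-1,0.61,-0.44,0.02,0,0,0]]'; done; python3 -c "
from h import *
go((100,-45,220),(100,-45,94))"
```

```text
t: 0.52
eef_pos: [329.2, -453.4, 234.7]
orientation: [3.094, 0.546, 0.001]
force: [0.7, 0.1, -0.3]
width: 25.7
grasp_force: 0.0
t: 0.93
eef_pos: [435.0, -297.7, 229.8]
orientation: [3.093, 0.547, 0.002]
force: [0.6, -1.1, -0.1]
width: 0.2
grasp_force: 0.0
t: 1.35
eef_pos: [540.8, -142.0, 224.8]
orientation: [-3.094, -0.547, -0.002]
force: [1.0, 0.4, -0.5]
width: -0.1
grasp_force: 0.0
t 1.35 saw-frame [ -51.4 -157.3] z 224.8 F(saw) [1.1 0. ] Fz -0.5 w -0.1
(100, -45, 220) [ 0.611 -0.441  0.02 ]
(100, -45, 94) [ 0.611 -0.442  0.524]
```

```bash
python3 -m jog '[[-1,0.13,-0.09,0,0,0,0],[-1,0.26,-0.18,0,0,0,0],[-1,0.38,-0.27,0,0,0,0],[-1,0.5,-0.36,0,0,0,0],[-1,0.61,-0.44,0.02,0,0,0]]'; python3 -m jog '[[-1,0,0,0.1,0,0,0],[-1,0,0,0.2,0,0,0],[-1,0,0,0.26,0,0,0],[-1,0,0,0.28,0,0,0],[-1,0,0,0.28,0,0,0]]';  python3 - <<'E'
from h import *
import cv2
go((100,-45,94))
cv2.imwrite("pics/w1.png",camera("wrist")[:,:,::-1])
i=camera("scene")[200:360,230:450,::-1]
cv2.imwrite("pics/s1.png",cv2.resize(i,None,fx=3.5,fy=3.5,interpolation=cv2.INTER_CUBIC))
E
```

```text
t: 1.77
eef_pos: [646.4, 13.8, 219.7]
orientation: [-3.093, -0.547, -0.002]
force: [0.6, 0.4, 0.4]
width: 0.2
grasp_force: 0.0
t: 2.18
eef_pos: [643.8, 11.0, 147.5]
orientation: [-3.094, -0.545, 0.006]
force: [-0.4, -0.1, 0.1]
width: -0.1
grasp_force: 0.0
t 2.1833 saw-frame [ 96.5 -47. ] z 147.5 F(saw) [-0.4  0. ] Fz 0.1 w -0.1
(100, -45, 94) [ 0.015 -0.007  0.214]
```

View pics/w1.png

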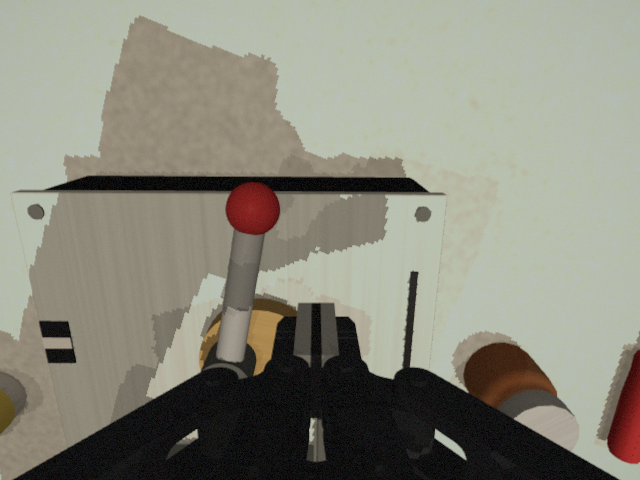

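View pics/s1.png

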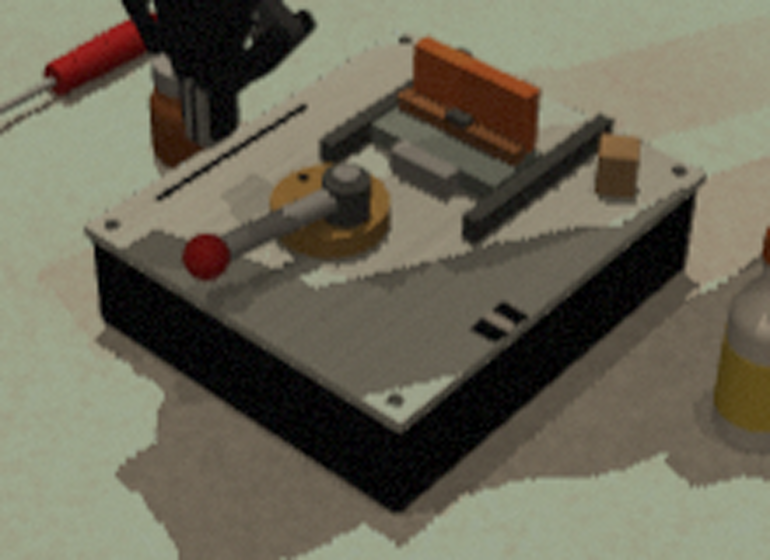

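The wrist view shows the fingertips at about (315,330), right of the lever, which runs from (235,350) to the ball at (253,208). The scene view agrees: the lever is forward and the carriage is back. I'll lower the fingers and plan the push arc.

```bash
python3 -m jog '[[-1,0.01,-0.005,0.07,0,0,0],[-1,0.015,-0.007,0.14,0,0,0],[-1,0.015,-0.007,0.19,0,0,0],[-1,0.015,-0.007,0.214,0,0,0],[-1,0.015,-0.007,0.214,0,0,0]]';  cat >arc.py <<'E'
from h import *
pts=[]
for f in np.radians([-10,0,10,20,30,40,50,60,70,80,90]):
    d=np.array([np.cos(f),np.sin(f)]);n=np.array([-d[1],d[0]])
    c=np.array([45,0])+60*d-(7+11*abs(d[1])+14*d[0])*n
    pts.append((round(c[0],1),round(c[1],1),94))
go(*pts)
E
python3 arc.py
```

```text
t: 2.7
eef_pos: [647.4, 13.8, 95.1]
orientation: [-3.094, -0.545, 0.003]
force: [-0.1, -0.1, 0.2]
width: -0.1
grasp_force: 0.0
t 2.7 saw-frame [100.7 -45.5] z 95.1 F(saw) [-0.1 -0. ] Fz 0.2 w -0.1
(np.float64(100.1), np.float64(-32.8), 94) [-0.002 -0.051  0.004]
(np.float64(105.0), np.float64(-21.0), 94) [ 0.018 -0.098  0.004]
(np.float64(108.0), np.float64(-11.9), 94) [ 0.031 -0.134  0.004]
(np.float64(109.6), np.float64(-2.0), 94) [ 0.037 -0.174  0.004]
(np.float64(109.3), np.float64(8.7), 94) [ 0.037 -0.216  0.004]
(np.float64(106.9), np.float64(19.6), 94) [ 0.028 -0.26   0.004]
(np.float64(102.3), np.float64(30.3), 94) [ 0.01  -0.303  0.004]
(np.float64(95.4), np.float64(40.2), 94) [-0.017 -0.343  0.004]
(np.float64(86.3), np.float64(48.8), 94) [-0.053 -0.378  0.005]
(np.float64(75.4), np.float64(55.6), 94) [-0.097 -0.406  0.005]
(np.float64(63.0), np.float64(60.0), 94) [-0.146 -0.424  0.005]
```

```bash
python3 -m jog '[[-1,0,-0.03,0,0,0,0],[-1,0,-0.05,0,0,0,0],[-1,0.01,-0.075,0,0,0,0],[-1,0.018,-0.098,0,0,0,0],[-1,0.024,-0.115,0,0,0,0]]'; python3 -m jog '[[-1,0.005,-0.02,0,0,0,0],[-1,0.009,-0.04,0,0,0,0],[-1,0.013,-0.059,0,0,0,0],[-1,0.013,-0.08,0,0,0,0],[-1,0.013,-0.101,0,0,0,0]]'; python3 arc.py | tail -n 7; python3 -c "
from h import *
status()"
```

```text
t: 3.12
eef_pos: [643.7, 43.0, 96.4]
orientation: [3.093, 0.545, -0.0]
force: [-1.0, -4.0, 0.3]
width: 0.2
grasp_force: 1.8
t: 3.53
eef_pos: [638.5, 68.5, 95.8]
orientation: [3.094, 0.545, 0.001]
force: [0.7, -3.1, -0.1]
width: 0.2
grasp_force: 1.6
(np.float64(109.3), np.float64(8.7), 94) [-0.005  0.001  0.007]
(np.float64(106.9), np.float64(19.6), 94) [-0.014 -0.043  0.007]
(np.float64(102.3), np.float64(30.3), 94) [-0.032 -0.086  0.007]
(np.float64(95.4), np.float64(40.2), 94) [-0.059 -0.125  0.007]
(np.float64(86.3), np.float64(48.8), 94) [-0.095 -0.16   0.007]
(np.float64(75.4), np.float64(55.6), 94) [-0.138 -0.188  0.007]
(np.float64(63.0), np.float64(60.0), 94) [-0.187 -0.206  0.007]
t 3.5333 saw-frame [110.4   9. ] z 95.8 F(saw) [-0.3 -3.2] Fz -0.1 w 0.2
```

Contact force is about 3 N, as expected. I'll continue the arc to about 80°.

```bash
python3 -m jog '[[-1,-0.008,-0.02,0,0,0,0],[-1,-0.014,-0.043,0.003,0,0,0],[-1,-0.022,-0.064,0.005,0,0,0],[-1,-0.032,-0.086,0.006,0,0,0],[-1,-0.045,-0.105,0.006,0,0,0]]'; python3 -m jog '[[-1,-0.014,-0.02,0,0,0,0],[-1,-0.032,-0.038,0,0,0,0],[-1,-0.05,-0.055,0,0,0,0],[-1,-0.072,-0.069,0,0,0,0],[-1,-0.085,-0.077,0,0,0,0]]'; python3 arc.py | tail -n 3
python3 - <<'E'
from h import *
import cv2
status()
i=camera("top")[175:340,210:410,::-1]
cv2.imwrite("pics/top2.png",cv2.convertScaleAbs(cv2.resize(i,None,fx=3.6,fy=3.6,interpolation=cv2.INTER_CUBIC),alpha=1.3))
E
```

```text
t: 3.95
eef_pos: [618.6, 89.7, 94.4]
orientation: [-3.093, -0.546, -0.001]
force: [3.4, -2.5, 0.1]
width: -0.2
grasp_force: 1.5
t: 4.37
eef_pos: [591.3, 100.3, 94.4]
orientation: [-3.093, -0.546, -0.0]
force: [2.8, -2.0, 0.3]
width: 0.1
grasp_force: 1.5
(np.float64(86.3), np.float64(48.8), 94) [0.039 0.024 0.002]
(np.float64(75.4), np.float64(55.6), 94) [-0.004 -0.004  0.002]
(np.float64(63.0), np.float64(60.0), 94) [-0.054 -0.022  0.002]
t 4.3667 saw-frame [76.5 54.7] z 94.4 F(saw) [ 2.  -2.8] Fz 0.3 w 0.1
```

View pics/top2.png

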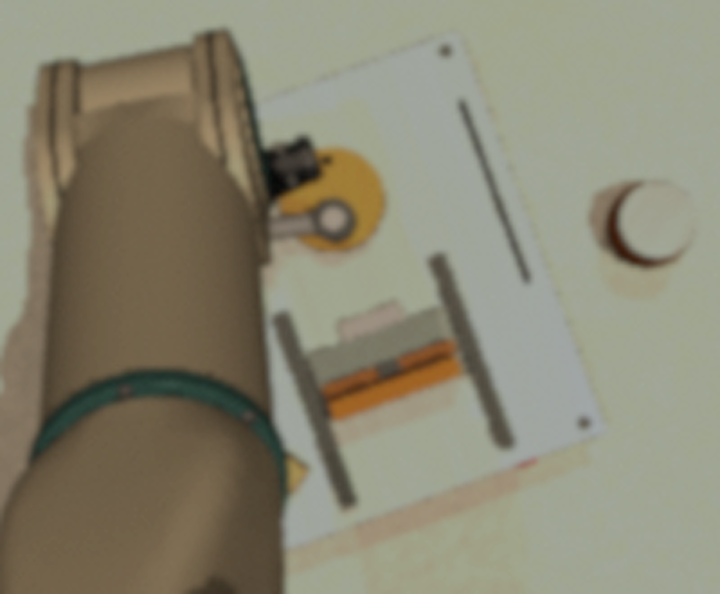

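The top view shows the dot at (327,160) and the lever running left from the hub (333,220). It still needs about 14° to reach the line. I'll push the rest, back off and check.

```bash
python3 -m jog '[[-1,-0.018,-0.007,0,0,0,0],[-1,-0.036,-0.014,0,0,0,0],[-1,-0.054,-0.02,0,0,0,0],[-1,-0.068,-0.022,0,0,0,0],[-1,-0.068,-0.022,0,0,0,0]]'; python3 -m jog '[[-1,0.04,0,0,0,0,0],[-1,0.08,0,0,0,0,0],[-1,0.1,0,-0.05,0,0,0],[-1,0.1,0,-0.2,0,0,0],[-1,0.1,0,-0.3,0,0,0]]'
python3 - <<'E'
from h import *
import cv2
status()
cv2.imwrite("pics/w3.png",camera("wrist")[:,:,::-1])
cv2.imwrite("pics/top3.png",camera("top")[:,:,::-1])
E
```

```text
t: 4.83
eef_pos: [573.5, 99.0, 94.4]
orientation: [-3.094, -0.545, 0.001]
force: [1.6, -1.3, 0.3]
width: 0.4
grasp_force: 0.7
t: 5.25
eef_pos: [596.2, 108.1, 170.0]
orientation: [-3.093, -0.546, 0.006]
force: [1.0, -0.0, -0.6]
width: 0.1
grasp_force: 0.0
t 5.25 saw-frame [83.6 60.4] z 170.0 F(saw) [ 1.  -0.4] Fz -0.6 w 0.1
```

View pics/w3.png

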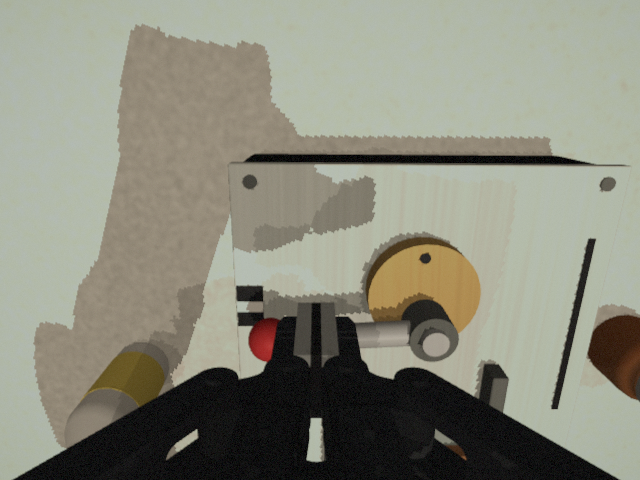

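```bash
cat >> h.py <<'E'
def wray(uv,z):
    s=read_state();c=camera_info("wrist");f=240/np.tan(np.radians(c["fov_y"]/2));q=R.from_rotvec(s["orientation"]);T=np.array(c["T_tool_cam"])
    o=np.array(s["eef_pos"])+q.apply(T[:3,3]);d=q.apply(T[:3,:3]@[(uv[0]-c["cx"])/f,(uv[1]-c["cy"])/f,1])
    return ((o+d*(z-o[2])/d[2])[:2]-m)@r
E
python3 -c "
from h import *
h=wray((435,345),109);b=wray((269,340),100);d=wray((425,258),86);i=wray((250,306),70);print(h,b,d,i,np.degrees(np.arctan2(*((b-h)*[-1,1]))), np.degrees(np.arctan2(*((d-h)[::-1]))))
go((-95,0,220),(-95,0,103))"
```

```text
[44.67209521 -4.87742725] [41.24419589 85.09042592] [85.85817406 -1.4449692 ] [47.11867486 99.94234044] 2.1819927736668863 4.7640351731924735
t 5.35 saw-frame [86.5 59.8] z 173.2 F(saw) [-0.2 -0. ] Fz 0.3 w -0.0
(-95, 0, 220) [-0.728  0.23  -0.191]
(-95, 0, 103) [-0.73   0.231  0.277]
```

The wrist view has the lever from the hub (432,340) to the ball (269,340), on the index line at (250,306). That puts the cam at about +2 to 5°, within tolerance. Next I'll move behind the plate.

```bash
python3 -m jog '[[-1,0,0,-0.13,0,0,0],[-1,-0.1,0.03,-0.19,0,0,0],[-1,-0.25,0.08,-0.19,0,0,0],[-1,-0.4,0.13,-0.19,0,0,0],[-1,-0.54,0.17,-0.19,0,0,0]]'; python3 -m jog '[[-1,-0.1,0.03,0,0,0,0],[-1,-0.19,0.06,0,0,0,0],[-1,-0.19,0.06,0,0,0,0],[-1,-0.19,0.06,0.1,0,0,0],[-1,-0.19,0.06,0.2,0,0,0]]'; python3 -c "
from h import *
go((-95,0,103))"
```

```text
t: 5.77
eef_pos: [481.9, 20.5, 216.1]
orientation: [-3.093, -0.546, 0.006]
force: [0.1, -2.0, 0.0]
width: 0.1
grasp_force: 0.0
t: 6.18
eef_pos: [446.0, -8.5, 166.9]
orientation: [-3.094, -0.544, -0.003]
force: [-0.0, -0.2, -0.2]
width: 0.1
grasp_force: 0.0
t 6.1833 saw-frame [-96.6   0. ] z 166.9 F(saw) [-0.1 -0.2] Fz -0.2 w 0.1
(-95, 0, 103) [0.006 0.    0.256]
```

```bash
python3 -m jog '[[-1,0,0,0.1,0,0,0],[-1,0,0,0.18,0,0,0],[-1,0,0,0.24,0,0,0],[-1,0,0,0.256,0,0,0],[-1,0,0,0.256,0,0,0]]'; python3 -m jog '[[-1,0.02,0,0,0,0,0],[-1,0.04,0,0,0,0,0],[-1,0.055,0,0,0,0,0],[-1,0.07,0,0,0,0,0],[-1,0.08,0,0,0,0,0]]'; python3 -c "
from h import *
status()"
```

```text
t: 6.6
eef_pos: [444.4, -8.3, 101.5]
orientation: [-3.093, -0.546, 0.007]
force: [0.1, -0.1, -0.8]
width: 0.0
grasp_force: 0.0
t: 7.02
eef_pos: [464.1, -2.3, 103.3]
orientation: [3.094, 0.545, -0.003]
force: [-4.0, -1.9, 3.3]
width: -0.1
grasp_force: 2.1
t 7.0167 saw-frame [-77.5  -0.1] z 103.3 F(saw) [-4.4 -0.5] Fz 3.3 w -0.1
```

```bash
python3 -m jog '[[-1,0.012,0,0,0,0,0],[-1,0.024,0,0,0,0,0],[-1,0.036,0,0,0,0,0],[-1,0.048,0,0,0,0,0],[-1,0.06,0,0,0,0,0]]'; python3 -m jog '[[-1,0.01,0,0,0,0,0],[-1,0.02,0,0,0,0,0],[-1,0.03,0,0,0,0,0],[-1,0.04,0,0,0,0,0],[-1,0.048,0,0,0,0,0]]';  python3 -c "
from h import *
status()"
```

```text
t: 7.43
eef_pos: [478.9, 3.0, 102.8]
orientation: [3.094, 0.545, -0.001]
force: [-4.1, -2.1, 3.4]
width: -0.0
grasp_force: 2.1
t: 7.85
eef_pos: [490.5, 7.1, 102.8]
orientation: [3.094, 0.545, 0.0]
force: [-3.1, -2.2, 4.0]
width: 0.2
grasp_force: 2.1
t 7.85 saw-frame [-49.5   0.1] z 102.8 F(saw) [-3.7 -1. ] Fz 4.0 w 0.2
```

```bash
python3 -m jog '[[-1,0.003,0,0,0,0,0],[-1,0.006,0,0,0,0,0],[-1,0.009,0,0,0,0,0],[-1,0.012,0,0,0,0,0],[-1,0.012,0,0,0,0,0]]';  python3 -c "
from h import *
status()"
```

```text
t: 8.27
eef_pos: [493.1, 8.1, 102.8]
orientation: [3.094, 0.545, 0.0]
force: [-2.7, -3.0, 2.4]
width: 0.2
grasp_force: 1.8
t 8.2667 saw-frame [-46.7   0.1] z 102.8 F(saw) [-3.5 -1.9] Fz 2.4 w 0.2
```

Friction only so far, so I'll keep creeping forward in ~3 mm steps and watch the force.

```bash
python3 -m jog '[[-1,0.003,0,0,0,0,0],[-1,0.006,0,0,0,0,0],[-1,0.009,0,0,0,0,0],[-1,0.012,0,0,0,0,0],[-1,0.012,0,0,0,0,0]]' | grep -E "eef|force"
```

```text
eef_pos: [496.0, 9.2, 102.8]
force: [-1.6, -3.0, 1.0]
grasp_force: 1.8
```

```bash
python3 -m jog '[[-1,0.003,0,0,0,0,0],[-1,0.006,0,0,0,0,0],[-1,0.009,0,0,0,0,0],[-1,0.012,0,0,0,0,0],[-1,0.012,0,0,0,0,0]]' | grep -E "eef|force"; python3 -c "
from h import *
status()"
```

```text
eef_pos: [498.8, 10.2, 102.8]
force: [-2.4, -2.6, 1.0]
grasp_force: 1.7
t 9.1 saw-frame [-40.6   0.2] z 102.8 F(saw) [-3.1 -1.6] Fz 1.0 w 0.0
```

```bash
python3 -m jog '[[-1,0.002,0,0,0,0,0],[-1,0.004,0,0,0,0,0],[-1,0.006,0,0,0,0,0],[-1,0.008,0,0,0,0,0],[-1,0.008,0,0,0,0,0]]' | grep -E "eef|force"
```

```text
eef_pos: [500.0, 10.7, 102.8]
force: [-3.6, -3.5, 1.7]
grasp_force: 2.4
```

```bash
python3 -m jog '[[-1,0.002,0,0,0,0,0],[-1,0.004,0,0,0,0,0],[-1,0.006,0,0,0,0,0],[-1,0.008,0,0,0,0,0],[-1,0.008,0,0,0,0,0]]' | grep -E "eef|force"
```

```text
eef_pos: [500.0, 10.8, 102.7]
force: [-7.3, -5.4, 5.3]
grasp_force: 4.3
```

```bash
python3 -m jog '[[-1,0.002,0,0,0,0,0],[-1,0.004,0,0,0,0,0],[-1,0.006,0,0,0,0,0],[-1,0.006,0,0,0,0,0],[-1,0.006,0,0,0,0,0]]' | grep -E "eef|force"; python3 -c "
from h import *
status()"
```

```text
eef_pos: [500.0, 10.8, 102.6]
force: [-10.5, -6.4, 8.7]
grasp_force: 5.7
t 10.35 saw-frame [-39.3   0.4] z 102.6 F(saw) [-12.   -2.6] Fz 8.7 w -0.1
```

It stopped hard at a 12 N push, with the face at about −28 mm. That matches the predicted home position of −28.5 mm. I'll back off and check.

```bash
python3 -m jog '[[-1,-0.03,0,0,0,0,0],[-1,-0.08,0,0,0,0,0],[-1,-0.12,0,0,0,0,0],[-1,-0.13,0,-0.1,0,0,0],[-1,-0.13,0,-0.26,0,0,0]]' >/dev/null; python3 -m jog '[[-1,0,0,-0.15,0,0,0],[-1,-0.1,0.12,-0.3,0,0,0],[-1,-0.1,0.3,-0.4,0,0,0],[-1,-0.1,0.5,-0.4,0,0,0],[-1,-0.1,0.65,-0.4,0,0,0]]'; python3 -m jog '[[-1,0,0.15,0,0,0,0],[-1,0,0.3,0,0,0,0],[-1,0,0.45,0,0,0,0],[-1,0,0.45,0,0,0,0],[-1,0,0.45,0,0,0,0]]';python3 - <<'E'
from h import *
import cv2
status()
i=camera("top")[175:340,210:410,::-1]
cv2.imwrite("pics/top4.png",cv2.convertScaleAbs(cv2.resize(i,None,fx=3.6,fy=3.6,interpolation=cv2.INTER_CUBIC),alpha=1.3))
E
```

```text
t: 11.18
eef_pos: [500.2, -140.0, 269.4]
orientation: [3.092, 0.55, 0.012]
force: [1.6, 0.7, 0.2]
width: 0.0
grasp_force: 0.0
t: 11.6
eef_pos: [537.1, -247.3, 266.0]
orientation: [3.094, 0.54, 0.002]
force: [-0.4, 0.7, -0.5]
width: 0.3
grasp_force: 0.0
t 11.6 saw-frame [ -89.7 -255.5] z 266.0 F(saw) [-0.2  0.8] Fz -0.5 w 0.3
```

View pics/top4.png

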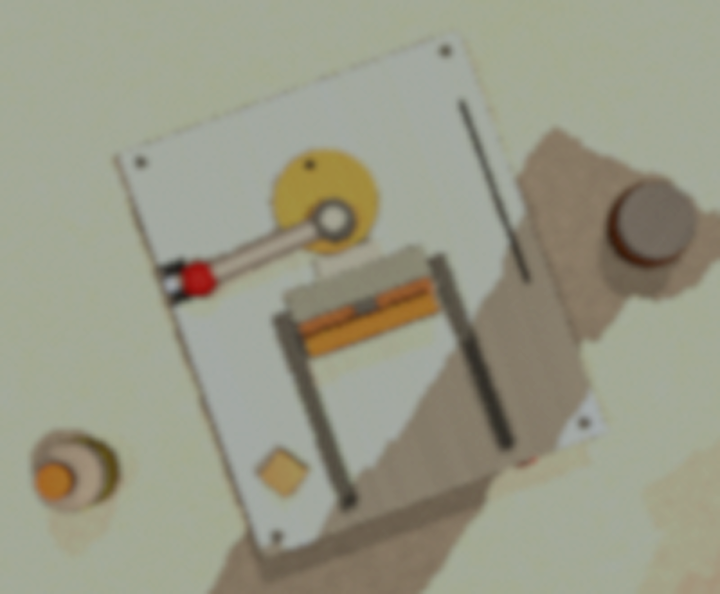

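The lever's ball (199,279) sits on the index line, and the carriage is forward with its nose at the cam (345,255). The glue, jar and offcut are unmoved and the arm is clear, so I'll hand in.

```bash
python3 -m jog '[[-1,0,0,0,0,0,0],[-1,0,0,0,0,0,0]]' | head -1; python3 -c "
from bench import *
print(finish_job())"
```

```text
t: 11.82
the job is handed in; nothing more can be done
None
```

The cam's lever was turned onto its index line, then the carriage was pushed home until it stopped at about 12 N. In the last top view the lever was on its line, the glue, jar and offcut had not moved, and the arm was clear. I did not look at the screwdriver again before handing in at 11.8 s; no verdict came back.

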